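# Free the control-box door and hold it open for wiring

### The job

The door of the steel control box lying on the bench may or may not be caught by its quarter-turn latch. Take the door's handle and give it a gentle tug, before turning the latch, to learn whether it is caught; if it is, do not force it but turn the latch knob a quarter turn anticlockwise to free it. Then raise the door by its handle to about 45 degrees and finish holding it there by the handle, so that the box can be wired, with the other things on the bench left where they are.

Things in the scene. Friction and masses are not known exactly. Their poses are not given: they have to be found in the camera images.
- door_hinge (a point): middle of the hinge line of the control box. The box: light-grey sheet steel, 200 mm (x) by 300 mm (y), fixed to the bench, lying on its back with the door on top; this point is 119 mm above the bench on the box's far edge. Axes: x from the door's free front edge to the hinge (roughly away from the robot), y along the hinge line, z up. It does not move with the door.
- door (a joint): door angle about the hinge line, rad: 0 shut, 0.785 is 45 degrees, 1.57 upright. The door covers the box (204 x 304 mm, outer face 15.5 mm above the hinge line); its front edge swings up and back. No stay: let go, it falls shut. Lifting at the handle takes 4 to 7 N. If caught, the handle still comes up about 2 mm and then stops dead; if free, it goes on rising.
- door_handle (a point): middle of the door's black bow handle: a round bar, 12 mm diameter, 104 mm long between two posts, parallel to the hinge line. Door shut: 172 mm in front of the hinge line (-x of door_hinge), 60 mm to -y, 55.5 mm above it, with 34 mm clear beneath the bar. Moves and turns with the door. Pinched from above across the bar, the bar can turn between the fingers as the door rises.
- latch_knob (a point): on the axis of the black round fluted latch knob, half-way up, 14 mm above the door's outer face. Knob: 32 mm diameter, top 26 mm above the face, axis square to the door, 155 mm in front of the hinge line, 75 mm to +y. A cam arm on its inner end, out of sight, goes under the box's front rim. Turning it takes about 0.1 N m; it stays where it is left. This frame does not turn with the knob.
- latch_pip (a point): small black moulded pip on the knob's top rim, 13 mm from its axis; turns with the knob. The knob turns 1.57 rad between two stops: door caught at the clockwise stop, free at the anticlockwise one (seen from above); it may start anywhere between, and nothing outside shows which. Turned anticlockwise to its stop it is always free; past that it only slips in the fingers.
- meter_mid (a point): bystander: centre of a digital multimeter, 150 x 74 x 36 mm, flat beside the left end of the box
- tape_roll_mid (a point): bystander: centre of a roll of black tape, 68 mm diameter, 19 mm high, beside the right end of the box
- driver_grip (a point): bystander: handle of a screwdriver lying in front of the box
- rail_offcut_mid (a point): bystander: centre of a steel mounting-rail offcut, 160 x 35 x 8 mm, lying in front of the box
- parts_tray_mid (a point): bystander: centre of a small blue tray of terminals, 120 x 85 x 32 mm
- drink_can_mid (a point): bystander: centre of a drink can, 66 mm diameter, 122 mm high
- caliper_mid (a point): bystander: middle of a digital caliper lying flat, 235 mm long
- spanner_grip (a point): bystander: handle of a spanner lying flat

How it is judged:
By the outcome, as a careful person would: the job done as asked, in the order asked, and still so for the second after the job is handed in, while the arm keeps its last pose, push and grip.
It also fails if it takes over 58 s, if anything falls off the work surface, if the arm or the gripper's body presses on something with over 40 N, if the wrist force passes 120 N, or if a joint passes its speed limit or range.

### The arm

A 6-joint arm with a two-finger parallel gripper is mounted at the origin on the work surface. World frame = base frame: x ahead of the robot, y to its left, z up, the work surface at z = 0. Lengths are in m, angles in rad, forces in N, time in s.
With the tool pointing down it reaches from about 0.325 to 0.85 m from the base axis. Payload 4.4 kg.
Tool frame: the origin (TCP) lies at the very end of the fingers, on their centre line; the grasp point (between the pads) lies 19 mm behind it; z points along the fingers, y is the line along which they close (so a half turn about z gives the same grasp; the last joint's range is limited). The gripper opens to 94 mm and grips with 3 to 60 N. Pads are 16 mm wide; open, the fingers measure 119 mm over their backs; the gripper's body (75 mm by 177 mm) begins 78 mm behind the grasp point.
Start: joints at [1.188, 0.207, 1.542, -0, 1.393, -0.15], TCP at [0.133, 0.559, 0.205] pointing down, gripper open.
Joint ranges: [-2.73, 2.73], [-0.86, 2.22], [0.23, 2.46], [-1.11, 4.25], [0.08, 2.63], [-2.82, 2.82]. Speed limits (rad/s): [2.79, 2.79, 3.14, 3.14, 3.14, 3.14].

### API

Orientations are given as a unit quaternion [w, x, y, z].
In Python, from plant import r gives the robot as it stands.
- The arm moves only by the shell command python3 -m crank 'ROWS' [OPENING]. ROWS is text: rows parted by semicolons, each of 6 numbers parted by spaces: the shift along the world's x, y, z in units of 0.075 m (1.0 is 0.075 m), then the turn, a rotation vector about the world's x, y, z in units of 5 degrees (1.0 is 5 degrees). A call has 1 to 5 rows; each row shifts and turns the commanded pose from where the row before left it; what a row does not reach is not made up. A row lasts 1/10 s, in which the tool goes at most 50 mm and 8.59 degrees, less where a joint would pass 70% of its speed; a pose out of reach is approached as far as the arm can. A call with a number of a shift or a turn outside -1 to 1 is refused whole. A call with a gripper value outside its range is refused whole. OPENING is the opening, from 0 (shut) to 1 (fully open), set as the call begins (- or left out, the last holds). The fingers move at their own pace and stop on an object; the grip force is fixed at half the most. Time passes only in rows, so rows that do not move let the fingers close. It gives the time, the measured TCP pose, the force, the opening and the grip force at its end, in the units of the state.
- r.state(): the state, without advancing time (a new reading comes with each control period).
- r.capture(name): name is "scene" or "top" or "wrist"; returns a dict with "frame" (420x560x3 uint8, red, green, blue), "intrinsics" (3x3 intrinsics, pixels), "world_from_camera" (4x4, takes a point from camera to world coordinates); the wrist camera has in their place "T_tool_cam" (4x4, takes a point from camera to tool coordinates, whose origin is the TCP and whose axes are the flange's). Camera axes: x right, y up, looking along -z (the intrinsics and any distortion apply to the point x, -y, -z); pixel columns grow to the right and rows downward; lengths in m; the calibration is good to about 2 mm. A picture is of the moment at which its call begins: read the wrist's pose just before it. There is no depth.
- r.finish_job(): hands the job in; it is judged then, once.
The state is a dict: "t": time; "qpos": joint angles; "joint_vel": joint speeds; "effort": joint torques, N m; "position": TCP position; "orientation": TCP orientation; "contact_force": force on the tool from outside, world axes, zero at the start; "ft_torque": the same for the moment, N m; "finger_gap": opening from 0.0 (shut) to 1.0 (fully open); "gripper_force": force on a finger pad.
Only numpy, scipy, OpenCV 4.12 (cv2) and the standard library are available. Lean on these libraries where they do the work, as an engineer would, in place of code of your own. Each camera call takes 0.05 s, during which the arm holds its last target. There are 200 camera calls.

## Working session

There is one attempt and no reset: what is moved stays moved. The work goes in short steps, Python scripts to look and compute and a shell command to move; the robot and the scene stay as the last step left them, time stands still between calls to the robot, and variables do not carry over. Pictures are saved under pics/ and viewed, at most 10 in all, crops included, and the job is handed in when it is done.

```bash
mkdir -p pics; ls
python3 - <<'E'
from plant import r
import cv2,numpy as np,pickle
s=r.state();print({k:np.round(v,3) for k,v in s.items()})
d={}
for n in("scene","top"):
    c=r.capture(n);d[n]=c;cv2.imwrite(f"pics/{n}0.png",cv2.resize(c["frame"][:,:,::-1],(800,600),interpolation=cv2.INTER_CUBIC))
    print(n,c["intrinsics"],c["world_from_camera"],[k for k in c])
pickle.dump(d,open("cams.pkl","wb"))
E
```

```text
pics
{'t': np.float64(0.0), 'qpos': array([ 1.187,  0.207,  1.543, -0.   ,  1.394, -0.15 ]), 'joint_vel': array([ 0.   , -0.001,  0.002,  0.   , -0.002,  0.   ]), 'effort': array([-2.0000e-03, -3.7087e+01, -2.8142e+01,  7.0000e-02,  3.6000e-02,
       -0.0000e+00]), 'position': array([0.132, 0.559, 0.204]), 'orientation': array([-0.   ,  0.116,  0.993, -0.001]), 'contact_force': array([-0.175, -0.801, -0.322]), 'ft_torque': array([-0.041, -0.012,  0.039]), 'gripper_force': np.float64(0.0), 'finger_gap': np.float64(1.002)}
scene [[472.7528576    0.         284.0806469 ]
 [  0.         472.7528576  211.09066088]
 [  0.           0.           1.        ]] [[ 0.70544549 -0.51577856  0.48612667  1.18552145]
 [ 0.70870024  0.52252991 -0.47403213 -0.65487252]
 [-0.00952011  0.67892192  0.73414876  1.1240472 ]
 [ 0.          0.          0.          1.        ]] ['frame', 'intrinsics', 'world_from_camera']
top [[471.5152595    0.         280.37087245]
 [  0.         471.5152595  212.12865784]
 [  0.           0.           1.        ]] [[ 4.15378285e-03  9.83484864e-01 -1.80942721e-01  2.58523906e-01]
 [-9.99849181e-01  1.03333962e-03 -1.73363288e-02 -1.30202957e-02]
 [-1.68630417e-02  1.80987443e-01  9.83340828e-01  1.54015538e+00]
 [ 0.00000000e+00  0.00000000e+00  0.00000000e+00  1.00000000e+00]] ['frame', 'intrinsics', 'world_from_camera']
```

View pics/top0.png

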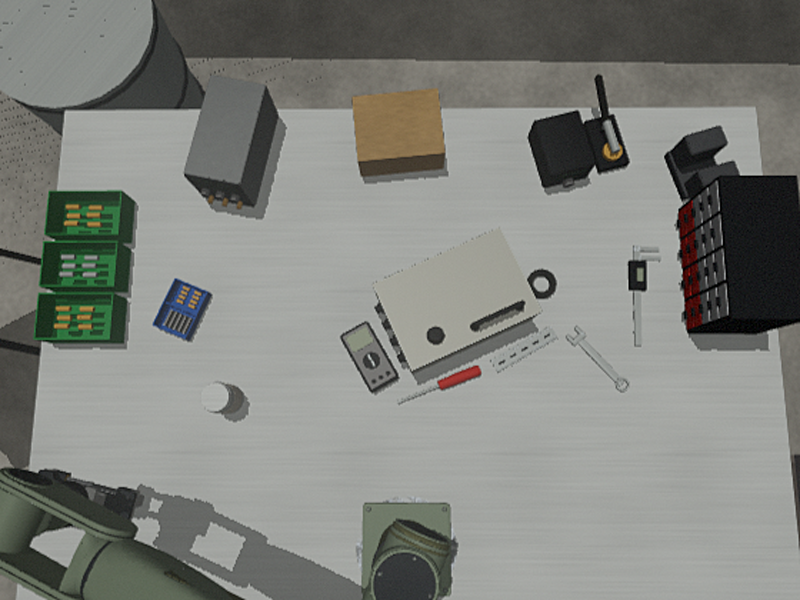

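View pics/scene0.png

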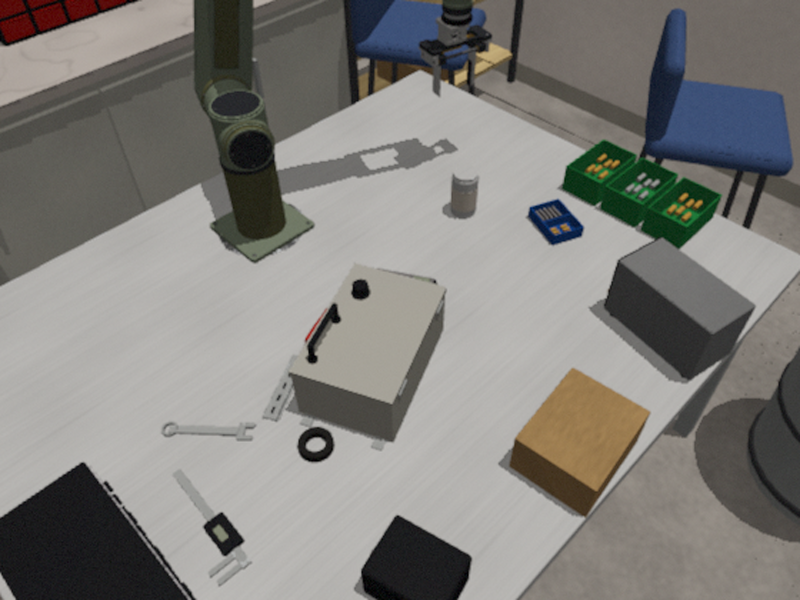

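The top view shows the box yawed about 25°, with the knob at (436,335) and the handle from (474,327) to (521,305). The scene view agrees: knob (361,289), handle posts (335,316) and (312,358). I'll fit the box pose to both views.

```bash
cat > h.py <<'E'
import numpy as np,pickle
from scipy.optimize import least_squares
from scipy.spatial.transform import Rotation as R
def proj(K,T,P):
    p=(np.asarray(P)-T[:3,3])@T[:3,:3]; p=p/-p[:,2:]
    return np.c_[K[0,0]*p[:,0]+K[0,2],-K[1,1]*p[:,1]+K[1,2]]
def box(v,p):
    c,s=np.cos(v[2]),np.sin(v[2]);p=np.asarray(p)
    return np.c_[v[0]+c*p[:,0]-s*p[:,1],v[1]+s*p[:,0]+c*p[:,1],.119+p[:,2]]
E
python3 - <<'E'
from h import *
d=pickle.load(open('cams.pkl','rb'))
F=.0155
M=[[2e-3,.152,F],[2e-3,-.152,F],[-.202,-.152,F],[-.202,.152,F],[-.155,.075,F+.026],[-.172,-.008,.0555],[-.172,-.112,.0555]]
top=np.array([[374,284],[500,229],[543,313],[416,371],[436,334],[474,327],[521,303]])*.7
sc=np.array([[445,287],[388,400],[296,375],[360,265],[361,284],[336,310],[311,352]])*.7
f=lambda v:np.r_[(proj(d['top']['intrinsics'],d['top']['world_from_camera'],box(v,M))-top).ravel(),(proj(d['scene']['intrinsics'],d['scene']['world_from_camera'],box(v,M))-sc).ravel()]
o=least_squares(f,[.55,0,.4],loss='soft_l1');v=o.x;print(v,np.round(f(v).reshape(2,-1,2),1).tolist())
print('handle',box(v,[[-.172,-.06,.0555]]),'knob',box(v,[[-.155,.075,F+.014]]))
np.save('v.npy',v)
s=__import__('plant').r.state();print(R.from_quat(np.roll(s['orientation'],-1)).as_matrix().round(3))
# bystander positions
K,T=d['top']['intrinsics'],d['top']['world_from_camera']
for n,px,z in [('meter',(370,357),.036),('can',(220,396),.122),('driver',(460,379),.02),('rail',(525,350),.008),('tray',(183,308),.03),('tape',(542,284),.019)]:
    u=np.array(px)*.7; q=T[:3,:3]@[(u[0]-K[0,2])/K[0,0],-(u[1]-K[1,2])/K[0,0],-1]; print(n,(T[:3,3]+q*(z-T[2,3])/q[2]).round(3))
E
```

```text
[ 0.62047957 -0.0664439   0.42759677] [[[-1.3, -0.3], [0.4, -1.7], [-0.1, -1.2], [-3.1, -0.1], [0.1, -0.3], [1.9, -2.4], [1.1, -0.1]], [[1.2, -0.6], [3.0, 2.3], [-5.4, -2.9], [-3.6, -1.9], [-0.6, -0.2], [-1.2, -3.0], [-0.5, -4.6]]]
handle [[ 0.48884671 -0.19236764  0.1745    ]] knob [[ 0.44833362 -0.06247272  0.1485    ]]
[[-0.973  0.231 -0.001]
 [ 0.231  0.973 -0.002]
 [ 0.    -0.002 -1.   ]]
meter [0.412 0.081 0.036]
can [0.321 0.39  0.122]
driver [ 0.365 -0.12   0.02 ]
rail [ 0.432 -0.27   0.008]
tray [0.524 0.512 0.03 ]
tape [ 0.583 -0.311  0.019]
```

```bash
A='.24 -.5 0 0 0 -.52'; 
python3 -m crank '.24 -.5 .25 0 0 -.52;.24 -.5 .25 0 0 -.52;.24 -.5 .25 0 0 -.52;.24 -.5 .25 0 0 -.52;.24 -.5 .25 0 0 -.52'
python3 -m crank '.24 -.5 0 0 0 -.52;.24 -.5 0 0 0 -.52;.24 -.5 0 0 0 -.52;.24 -.5 0 0 0 -.52;.24 -.5 0 0 0 -.52'
python3 -m crank '.24 -.5 0 0 0 -.52;.24 -.5 0 0 0 -.52;.24 -.5 0 0 0 -.52;.24 -.5 0 0 0 -.52;.24 -.5 0 0 0 -.52'
python3 -m crank '.24 -.5 0 0 0 -.52;.24 -.5 0 0 0 -.52;.24 -.5 0 0 0 -.52;.24 -.5 0 0 0 -.52;.24 -.5 0 0 0 -.52'
python3 -m crank '0 0 0 0 0 0;0 0 0 0 0 0;0 0 0 0 0 0'
cat >> h.py <<'E'
def wrist(name):
    from plant import r
    import cv2
    s=r.state();c=r.capture("wrist")
    T=np.eye(4);T[:3,:3]=R.from_quat(np.roll(s['orientation'],-1)).as_matrix();T[:3,3]=s['position']
    W=T@c['T_tool_cam'];K=c['intrinsics'];pickle.dump((K,W),open(name+'.pkl','wb'))
    cv2.imwrite(f'pics/{name}.png',c['frame'][:,:,::-1]); return s,c['frame'],K,W
def ray(K,T,u,z):
    q=T[:3,:3]@[(u[0]-K[0,2])/K[0,0],-(u[1]-K[1,2])/K[1,1],-1]; return T[:3,3]+q*(z-T[2,3])/q[2]
E
python3 - <<'E'
from h import *
s,f,K,W=wrist('w1');print(s['position'],s['contact_force'],np.degrees(np.arctan2(*R.from_quat(np.roll(s['orientation'],-1)).as_matrix()[[1,0],1])))
v=np.load('v.npy');print(proj(K,W,box(v,[[-.172,-.008,.0555],[-.172,-.112,.0555],[-.155,.075,.0415],[-.202,-.152,.0155],[-.202,.152,.0155]])))
E
```

```text
t: 0.6
position: [0.2227, 0.3702, 0.2993]
orientation: [-0.0, 0.228, 0.974, -0.0]
contact_force: [0.8, 1.3, 0.0]
finger_gap: 0.999
gripper_force: 0.0
t: 1.1
position: [0.3127, 0.1829, 0.2989]
orientation: [0.0, 0.337, 0.941, 0.0]
contact_force: [0.4, 0.1, 0.1]
finger_gap: 1.004
gripper_force: 0.0
t: 1.6
position: [0.4028, -0.0047, 0.2989]
orientation: [-0.0, 0.442, 0.897, 0.0]
contact_force: [0.7, 0.2, -0.1]
finger_gap: 0.995
gripper_force: 0.0
t: 2.1
position: [0.4928, -0.1921, 0.2985]
orientation: [-0.001, 0.541, 0.841, 0.0]
contact_force: [0.7, 0.5, 1.2]
finger_gap: 0.999
gripper_force: 0.0
t: 2.4
position: [0.4921, -0.1895, 0.2988]
orientation: [-0.001, 0.539, 0.842, 0.0]
contact_force: [-0.7, -0.3, 0.4]
finger_gap: 1.003
gripper_force: 0.0
[ 0.49213198 -0.1895016   0.29884381] [-0.71663716 -0.32029828  0.44909013] 24.71289889382731
[[274.19866056 150.71925468]
 [274.24386355 246.7187905 ]
 [292.03210262  61.84768001]
 [250.82605743 262.56329768]
 [243.68665043 -20.7260579 ]]
```

View pics/w1.png

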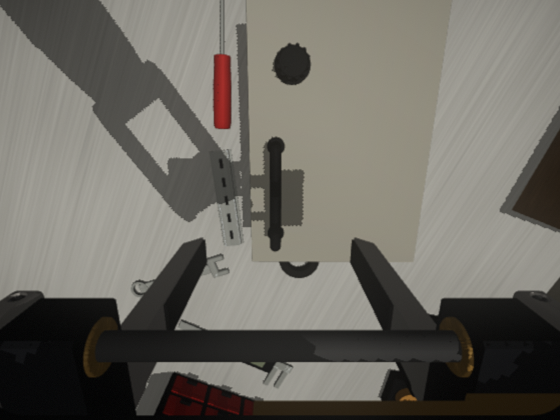

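The bar is centred at about (275,193) and the knob at (292,63). Both are within about 1 mm of the fit across the bar, so I'll descend and grip.

```bash
python3 -m crank '-.04 -.03 -.4 0 0 0;0 0 -.4 0 0 0;0 0 -.4 0 0 0;0 0 -.4 0 0 0;0 0 -.3 0 0 0' .5
python3 -m crank '0 0 0 0 0 0;0 0 0 0 0 0;0 0 0 0 0 0' -
python3 -m crank '0 0 0 0 0 0;0 0 0 0 0 0;0 0 0 0 0 0;0 0 0 0 0 0;0 0 0 0 0 0' 0
python3 -m crank '0 0 0 0 0 0;0 0 0 0 0 0;0 0 0 0 0 0' -
```

```text
t: 2.95
position: [0.4887, -0.1908, 0.1553]
orientation: [-0.001, 0.539, 0.842, 0.0]
contact_force: [-0.4, 0.2, 0.2]
finger_gap: 0.603
gripper_force: 0.0
t: 3.25
position: [0.4909, -0.193, 0.1589]
orientation: [0.002, 0.539, 0.842, 0.0]
contact_force: [-1.0, -0.4, 0.3]
finger_gap: 0.502
gripper_force: 0.0
t: 3.75
position: [0.4901, -0.1927, 0.1568]
orientation: [0.0, 0.54, 0.842, 0.0]
contact_force: [-1.6, 0.3, 1.0]
finger_gap: 0.118
gripper_force: 30.0
t: 4.05
position: [0.49, -0.1927, 0.1568]
orientation: [0.0, 0.54, 0.842, 0.0]
contact_force: [2.1, 0.5, 0.5]
finger_gap: 0.116
gripper_force: 30.0
```

Gripped at about 11 mm opening. Next comes the gentle tug in small steps.

```bash
python3 -m crank '0 0 .01 0 0 0;0 0 .01 0 0 0;0 0 .01 0 0 0;0 0 0 0 0 0;0 0 0 0 0 0'
python3 -m crank '0 0 .01 0 0 0;0 0 .01 0 0 0;0 0 .01 0 0 0;0 0 0 0 0 0;0 0 0 0 0 0'
```

```text
t: 4.55
position: [0.4904, -0.1925, 0.158]
orientation: [0.0, 0.54, 0.842, 0.001]
contact_force: [5.8, 0.4, -7.2]
finger_gap: 0.118
gripper_force: 30.0
t: 5.05
position: [0.4908, -0.1923, 0.1594]
orientation: [0.001, 0.54, 0.842, 0.001]
contact_force: [8.9, -0.7, -11.2]
finger_gap: 0.118
gripper_force: 30.0
```

```bash
python3 -m crank '0 0 .01 0 0 0;0 0 .01 0 0 0;0 0 0 0 0 0;0 0 0 0 0 0'
```

```text
t: 5.45
position: [0.4908, -0.1923, 0.1597]
orientation: [0.001, 0.54, 0.842, 0.001]
contact_force: [11.7, -1.1, -17.4]
finger_gap: 0.117
gripper_force: 30.0
```

```bash
python3 -m crank '-.01 0 .01 0 0 0;-.01 0 .01 0 0 0;0 0 0 0 0 0;0 0 0 0 0 0'
```

```text
t: 5.85
position: [0.4909, -0.1922, 0.1601]
orientation: [0.002, 0.54, 0.842, 0.002]
contact_force: [17.9, -2.7, -25.9]
finger_gap: 0.118
gripper_force: 30.0
```

The handle stopped dead: a 26 N pull with no further rise means the door is caught. I'll ease back, release and go to the knob.

```bash
python3 -m crank '0 0 -.03 0 0 0;.01 0 -.03 0 0 0;.01 0 -.04 0 0 0;0 0 0 0 0 0;0 0 0 0 0 0'
python3 -m crank '0 0 0 0 0 0;0 0 0 0 0 0;0 0 0 0 0 0;0 0 0 0 0 0' .5
python3 -m crank '0 0 .25 0 0 0;0 0 .35 0 0 0;0 0 .4 0 0 0' -
python3 -m crank '-.14 .43 0 0 0 0;-.14 .43 0 0 0 0;-.14 .43 0 0 0 0;-.13 .43 0 0 0 0;0 0 0 0 0 0' -
python3 -m crank '0 0 0 0 0 0;0 0 0 0 0 0;0 0 0 0 0 0' -
python3 - <<'E'
from h import *
s,f,K,W=wrist('w2');print(s['position'],s['contact_force'])
v=np.load('v.npy');print(proj(K,W,box(v,[[-.172,-.008,.0555],[-.155,.075,.0415],[-.202,.152,.0155]])))
E
```

```text
t: 6.35
position: [0.49, -0.1927, 0.1568]
orientation: [0.0, 0.54, 0.842, 0.0]
contact_force: [3.5, 1.5, -1.1]
finger_gap: 0.116
gripper_force: 30.0
t: 6.75
position: [0.4892, -0.1928, 0.1567]
orientation: [-0.0, 0.54, 0.842, -0.0]
contact_force: [-0.0, -1.0, 0.2]
finger_gap: 0.422
gripper_force: 0.0
t: 7.05
position: [0.4886, -0.1924, 0.2315]
orientation: [-0.002, 0.54, 0.842, -0.0]
contact_force: [-0.7, -0.2, -0.4]
finger_gap: 0.491
gripper_force: 0.0
t: 7.55
position: [0.447, -0.0609, 0.2317]
orientation: [-0.001, 0.538, 0.843, 0.0]
contact_force: [0.2, -0.5, -0.1]
finger_gap: 0.498
gripper_force: 0.0
t: 7.85
position: [0.4487, -0.0647, 0.2317]
orientation: [0.0, 0.54, 0.841, -0.0]
contact_force: [-0.3, -0.4, 0.7]
finger_gap: 0.5
gripper_force: 0.0
[ 0.44872852 -0.06472805  0.23168904] [-0.28435794 -0.40600759  0.66648081]
[[260.0494552  305.34483682]
 [278.90296677 213.66546763]
 [225.64540896 121.3663188 ]]
```

View pics/w2.png

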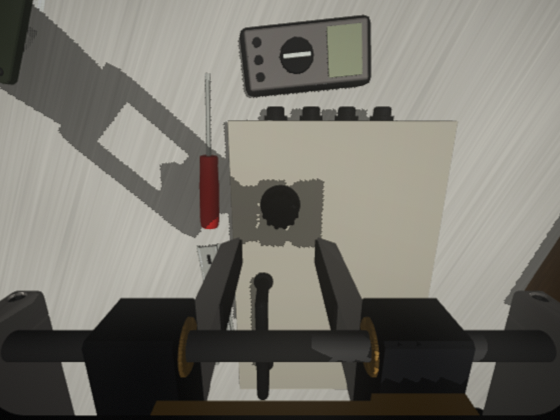

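Run:
```python
from h import *
import cv2
v=np.load('v.npy')
for n,roi in(('w1',(30,95,265,320)),('w2',(175,240,250,310))):
    K,W=pickle.load(open(n+'.pkl','rb'));im=cv2.imread(f'pics/{n}.png',0)
    a=im[roi[0]:roi[1],roi[2]:roi[3]];m=(a<55).astype(np.uint8);N,l,st,c=cv2.connectedComponentsWithStats(m)
    k=1+st[1:,4].argmax();print(n,'cam',W[:3,3].round(4),'obs c',c[k]+[roi[2],roi[0]],st[k])
    t=np.linspace(0,6.3,60);cir=lambda z:np.c_[-.155+.016*np.cos(t),.075+.016*np.sin(t),0*t+z]
    print(' pred top',proj(K,W,box(v,cir(.0415))).min(0),proj(K,W,box(v,cir(.0415))).max(0),'base',proj(K,W,box(v,cir(.0155))).min(0),proj(K,W,box(v,cir(.0155))).max(0))
```

```text
w1 cam [ 0.4567 -0.1128  0.4776] obs c [291.88451209  64.05550582] [   9   14   36   41 1117]
 pred top [275.39425321  43.32132105] [308.69221116  79.79885858] base [275.60467111  49.10836789] [306.2649134   82.57180298]
w2 cam [0.4133 0.0123 0.4103] obs c [279.82492582 206.0689911 ] [  11   10   39   44 1348]
 pred top [260.57165593 195.94602823] [297.24194068 230.77858282] base [262.07750444 188.81848009] [295.5756001  220.91211867]
```

```bash
python3 -c "
import cv2
a=cv2.imread('pics/w2.png')[165:310,215:335];a=cv2.convertScaleAbs(a,alpha=2.5,beta=20)
cv2.imwrite('pics/w2c.png',cv2.resize(a,None,fx=4,fy=4,interpolation=cv2.INTER_CUBIC))"
```

```text
(no output)
```

View pics/w2c.png

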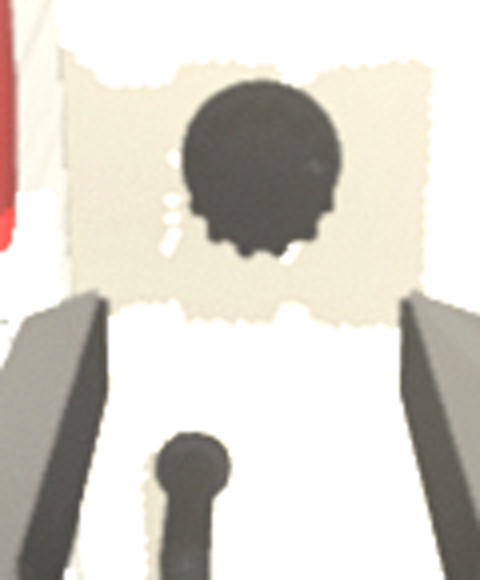

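The crop shows the knob at about (280,206), within about 2 px of the fit overall, and the handle post top at about (263,282). I'll lower onto the knob and grip.

```bash
python3 -m crank '.01 .02 -.35 0 0 0;0 0 -.35 0 0 0;0 0 -.3 0 0 0;0 0 -.21 0 0 0;0 0 0 0 0 0' .52
python3 -m crank '0 0 0 0 0 0;0 0 0 0 0 0' -
python3 -m crank '0 0 0 0 0 0;0 0 0 0 0 0;0 0 0 0 0 0;0 0 0 0 0 0;0 0 0 0 0 0' 0
```

```text
t: 8.4
position: [0.4471, -0.0622, 0.1383]
orientation: [-0.003, 0.54, 0.841, -0.001]
contact_force: [-0.5, 0.4, 0.2]
finger_gap: 0.52
gripper_force: 0.0
t: 8.6
position: [0.4502, -0.0629, 0.1421]
orientation: [0.001, 0.54, 0.842, 0.0]
contact_force: [0.3, -0.9, -0.0]
finger_gap: 0.518
gripper_force: 0.0
t: 9.1
position: [0.4495, -0.0625, 0.1416]
orientation: [0.001, 0.54, 0.842, -0.0]
contact_force: [0.2, -0.6, 4.2]
finger_gap: 0.333
gripper_force: 30.0
```

Gripped at 31 mm, which matches the knob. Turning it anticlockwise.

```bash
python3 -m crank '0 0 0 0 0 .8;0 0 0 0 0 .8;0 0 0 0 0 .8;0 0 0 0 0 .8;0 0 0 0 0 .8'
python3 -c "
from plant import r;print(r.state()['ft_torque'])"
python3 -m crank '0 0 0 0 0 .8;0 0 0 0 0 .8;0 0 0 0 0 .8;0 0 0 0 0 .8;0 0 0 0 0 .8'
python3 -c "
from plant import r;print(r.state()['ft_torque'])"
```

```text
t: 9.6
position: [0.4499, -0.0622, 0.1417]
orientation: [0.001, 0.384, 0.923, 0.0]
contact_force: [-0.2, 0.0, 3.4]
finger_gap: 0.334
gripper_force: 30.0
[ 0.09918713  0.05231494 -0.0327221 ]
t: 10.1
position: [0.4502, -0.0619, 0.1417]
orientation: [0.001, 0.218, 0.976, 0.001]
contact_force: [0.9, 1.3, 4.0]
finger_gap: 0.333
gripper_force: 30.0
[ 0.2571238  -0.13219344 -0.04847159]
```

```bash
python3 -m crank '0 0 0 0 0 .8;0 0 0 0 0 .8;0 0 0 0 0 .8;0 0 0 0 0 .8;0 0 0 0 0 .8'
python3 -m crank '0 0 0 0 0 .8;0 0 0 0 0 .8;0 0 0 0 0 .8;0 0 0 0 0 .8;0 0 0 0 0 .8'
python3 -m crank '0 0 0 0 0 .8;0 0 0 0 0 .8;0 0 0 0 0 .8;0 0 0 0 0 .8;0 0 0 0 0 0'
python3 -c "
from plant import r;print(r.state()['ft_torque'],r.state()['qpos'])"
```

```text
t: 10.6
position: [0.4493, -0.0614, 0.1415]
orientation: [0.0, 0.046, 0.999, 0.001]
contact_force: [-2.5, 2.6, 7.5]
finger_gap: 0.335
gripper_force: 30.0
t: 11.1
position: [0.4478, -0.0616, 0.1411]
orientation: [-0.001, -0.128, 0.992, 0.001]
contact_force: [-6.4, 0.2, 8.9]
finger_gap: 0.331
gripper_force: 30.0
t: 11.6
position: [0.447, -0.0625, 0.1408]
orientation: [-0.002, -0.264, 0.964, 0.001]
contact_force: [-5.6, -0.4, 5.8]
finger_gap: 0.338
gripper_force: 30.0
[-0.20741883  1.20502276 -0.43392061] [-3.29562925e-01  1.09375126e-02  1.89915653e+00 -1.99806939e-03
  1.23622787e+00 -2.43478097e+00]
```

The torque rose to 0.43 N m near the end of the 96° turn, so the knob is against its anticlockwise stop. Releasing and going back to the handle.

```bash
python3 -m crank '0 0 0 0 0 0;0 0 0 0 0 0;0 0 0 0 0 0;0 0 0 0 0 0' .55
python3 -m crank '0 0 .2 0 0 0;0 0 .3 0 0 0;0 0 .36 0 0 0;0 0 .35 0 0 0' -
python3 -m crank '0 0 0 0 0 -.96;0 0 0 0 0 -.96;0 0 0 0 0 -.96;0 0 0 0 0 -.96;0 0 0 0 0 -.96' -
python3 -m crank '.1 -.3 0 0 0 -.96;.1 -.3 0 0 0 -.96;.1 -.3 0 0 0 -.96;.1 -.3 0 0 0 -.96;.1 -.3 0 0 0 -.96' -
python3 -m crank '.03 -.22 0 0 0 -.96;0 0 0 0 0 -.96;0 0 0 0 0 -.96;0 0 0 0 0 -.96;0 0 0 0 0 -.96' -
python3 -m crank '0 0 0 0 0 -.96;0 0 0 0 0 -.96;0 0 0 0 0 -.96;0 0 0 0 0 -.96;0 0 0 0 0 -.96' -
python3 -m crank '0 0 0 0 0 0;0 0 0 0 0 0;0 0 0 0 0 0' -
python3 - <<'E'
from h import *
s,f,K,W=wrist('w3');print(s['position'],np.degrees(np.arctan2(*R.from_quat(np.roll(s['orientation'],-1)).as_matrix()[[1,0],1])))
E
```

```text
t: 12.0
position: [0.4493, -0.0622, 0.1408]
orientation: [0.0, -0.264, 0.964, 0.0]
contact_force: [0.0, 0.0, -0.7]
finger_gap: 0.546
gripper_force: 0.0
t: 12.4
position: [0.449, -0.0621, 0.2324]
orientation: [-0.0, -0.264, 0.964, 0.0]
contact_force: [-0.6, 0.1, -0.2]
finger_gap: 0.549
gripper_force: 0.0
t: 12.9
position: [0.4492, -0.0622, 0.2316]
orientation: [0.0, -0.056, 0.998, 0.0]
contact_force: [0.1, -0.2, -0.1]
finger_gap: 0.55
gripper_force: 0.0
t: 13.4
position: [0.487, -0.1756, 0.2315]
orientation: [0.0, 0.152, 0.988, 0.0]
contact_force: [-0.3, -0.0, -0.3]
finger_gap: 0.552
gripper_force: 0.0
t: 13.9
position: [0.489, -0.1913, 0.2315]
orientation: [-0.0, 0.355, 0.935, 0.0]
contact_force: [-0.5, -0.5, 0.4]
finger_gap: 0.548
gripper_force: 0.0
t: 14.4
position: [0.489, -0.1912, 0.2315]
orientation: [-0.0, 0.541, 0.841, 0.0]
contact_force: [-0.3, 0.9, 0.7]
finger_gap: 0.548
gripper_force: 0.0
t: 14.7
position: [0.4889, -0.1912, 0.2316]
orientation: [-0.0, 0.539, 0.842, -0.0]
contact_force: [-0.2, -0.3, 0.2]
finger_gap: 0.547
gripper_force: 0.0
[ 0.48894378 -0.1912381   0.23163451] 24.730807973128858
```

View pics/w3.png

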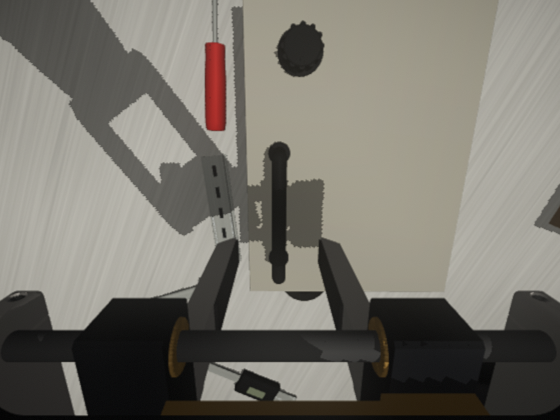

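The bar is centred between the fingers (x≈279, midway between 238 and 320). Lowering, gripping and computing the lift arc.

```bash
python3 -m crank '0 0 -.35 0 0 0;0 0 -.35 0 0 0;0 0 -.3 0 0 0;0 0 0 0 0 0;0 0 0 0 0 0' -
python3 -m crank '0 0 0 0 0 0;0 0 0 0 0 0;0 0 0 0 0 0;0 0 0 0 0 0;0 0 0 0 0 0' 0
python3 - <<'E'
import numpy as np
v=np.load('v.npy');c,s=np.cos(v[2]),np.sin(v[2])
t=np.radians(np.arange(0,50,3));a=np.arctan2(.0555,.172);r=np.hypot(.172,.0555)
x=-r*np.cos(a+t);z=r*np.sin(a+t)
for d in zip(np.degrees(t[1:]),np.diff(x)*c/.075,np.diff(x)*s/.075,np.diff(z)/.075,x[1:],z[1:]):print(np.round(d,3))
E
```

```text
t: 15.25
position: [0.4889, -0.1913, 0.1568]
orientation: [-0.0, 0.54, 0.842, -0.0]
contact_force: [0.6, -0.3, 0.7]
finger_gap: 0.55
gripper_force: 0.0
t: 15.75
position: [0.4891, -0.1914, 0.157]
orientation: [0.0, 0.54, 0.842, 0.0]
contact_force: [-0.2, -0.6, -0.9]
finger_gap: 0.16
gripper_force: 0.0
[ 3.     0.038  0.017  0.119 -0.169  0.064]
[ 6.     0.044  0.02   0.117 -0.165  0.073]
[ 9.     0.049  0.022  0.114 -0.161  0.082]
[12.     0.055  0.025  0.111 -0.157  0.09 ]
[15.     0.06   0.027  0.108 -0.152  0.098]
[18.     0.065  0.03   0.104 -0.146  0.106]
[21.     0.07   0.032  0.1   -0.141  0.113]
[24.     0.074  0.034  0.096 -0.135  0.121]
[27.     0.079  0.036  0.092 -0.128  0.128]
[30.     0.083  0.038  0.087 -0.121  0.134]
[33.     0.087  0.04   0.082 -0.114  0.14 ]
[36.     0.091  0.041  0.077 -0.107  0.146]
[39.     0.094  0.043  0.072 -0.099  0.151]
[42.     0.098  0.045  0.066 -0.091  0.156]
[45.     0.101  0.046  0.06  -0.082  0.161]
[ 4.80e+01  1.04e-01  4.70e-02  5.50e-02 -7.40e-02  1.65e-01]
```

```bash
python3 -m crank '0 0 0 0 0 0;0 0 0 0 0 0;0 0 0 0 0 0;0 0 0 0 0 0' -
python3 -m crank '.01 .004 .03 0 0 0;.01 .004 .03 0 0 0;.01 .005 .03 0 0 0;.008 .004 .029 0 0 0;0 0 0 0 0 0' -
```

```text
t: 16.15
position: [0.4894, -0.1912, 0.157]
orientation: [0.0, 0.54, 0.842, 0.0]
contact_force: [1.6, 1.1, 1.6]
finger_gap: 0.113
gripper_force: 30.0
t: 16.65
position: [0.4919, -0.1899, 0.1653]
orientation: [-0.0, 0.54, 0.842, 0.0]
contact_force: [5.0, -0.4, -8.5]
finger_gap: 0.117
gripper_force: 30.0
```

The handle rose 8 mm with only about 8 N of pull, so the door is free. Continuing along the arc.

```bash
python3 -m crank '.022 .01 .059 0 0 0;.022 .01 .058 0 0 0;.024 .011 .057 0 0 0;.025 .011 .057 0 0 0;0 0 0 0 0 0'
python3 -m crank '.027 .012 .056 0 0 0;.028 .013 .055 0 0 0;.03 .013 .054 0 0 0;.03 .014 .054 0 0 0;0 0 0 0 0 0'
python3 -m crank '.032 .015 .052 0 0 0;.033 .015 .052 0 0 0;.035 .016 .05 0 0 0;.035 .016 .05 0 0 0;0 0 0 0 0 0'
```

```text
t: 17.15
position: [0.4988, -0.1868, 0.1832]
orientation: [-0.0, 0.54, 0.842, -0.0]
contact_force: [4.1, -1.8, -8.0]
finger_gap: 0.119
gripper_force: 30.0
t: 17.65
position: [0.5073, -0.183, 0.2001]
orientation: [-0.0, 0.54, 0.842, -0.0]
contact_force: [0.3, -2.8, -5.4]
finger_gap: 0.117
gripper_force: 30.0
t: 18.15
position: [0.5171, -0.1785, 0.2157]
orientation: [-0.0, 0.54, 0.842, -0.001]
contact_force: [-3.3, -4.1, -2.6]
finger_gap: 0.116
gripper_force: 30.0
```

```bash
python3 -m crank '.036 .017 .049 0 0 0;.038 .017 .047 0 0 0;.039 .018 .047 0 0 0;.04 .018 .045 0 0 0;0 0 0 0 0 0'
python3 -m crank '.041 .019 .044 0 0 0;.042 .019 .043 0 0 0;.043 .02 .042 0 0 0;.044 .02 .04 0 0 0;0 0 0 0 0 0'
python3 -m crank '.045 .02 .039 0 0 0;.046 .021 .038 0 0 0;.047 .021 .037 0 0 0;.047 .022 .035 0 0 0;0 0 0 0 0 0'
```

```text
t: 18.65
position: [0.5281, -0.1735, 0.2301]
orientation: [-0.001, 0.54, 0.842, -0.001]
contact_force: [-5.3, -4.4, -0.1]
finger_gap: 0.118
gripper_force: 30.0
t: 19.15
position: [0.5407, -0.1678, 0.2434]
orientation: [-0.0, 0.54, 0.842, -0.001]
contact_force: [-7.4, -4.0, 1.8]
finger_gap: 0.119
gripper_force: 30.0
t: 19.65
position: [0.5546, -0.1615, 0.2553]
orientation: [-0.0, 0.54, 0.842, -0.001]
contact_force: [-8.0, -3.3, 3.4]
finger_gap: 0.12
gripper_force: 30.0
```

```bash
python3 -m crank '.049 .022 .034 0 0 0;.049 .023 .033 0 0 0;.05 .023 .031 0 0 0;.051 .023 .029 0 0 0;0 0 0 0 0 0'
python3 -m crank '0 0 0 0 0 0;0 0 0 0 0 0;0 0 0 0 0 0'
python3 - <<'E'
from h import *
from plant import r
import cv2
s=r.state();v=np.load('v.npy');c,q=np.cos(v[2]),np.sin(v[2])
d=np.array(s['position'])-[.4894,-.1912,.157]
X=-.172+d[0]*c+d[1]*q;Z=.0555+d[2];print('angle',162.11-np.degrees(np.arctan2(Z,X)),'r',np.hypot(X,Z))
C=r.capture('scene');f=C['frame'][110:350,150:390,::-1].copy();cv2.imwrite('pics/s1.png',cv2.resize(f,(600,600)))
E
```

```text
t: 20.15
position: [0.5699, -0.1546, 0.2658]
orientation: [0.0, 0.54, 0.842, -0.001]
contact_force: [-7.9, -3.8, 7.6]
finger_gap: 0.117
gripper_force: 30.0
t: 20.45
position: [0.5695, -0.1547, 0.2657]
orientation: [0.0, 0.54, 0.842, -0.001]
contact_force: [-7.4, -3.3, 7.4]
finger_gap: 0.119
gripper_force: 30.0
angle 45.01868269014601 r 0.18439539335326524
```

View pics/s1.png

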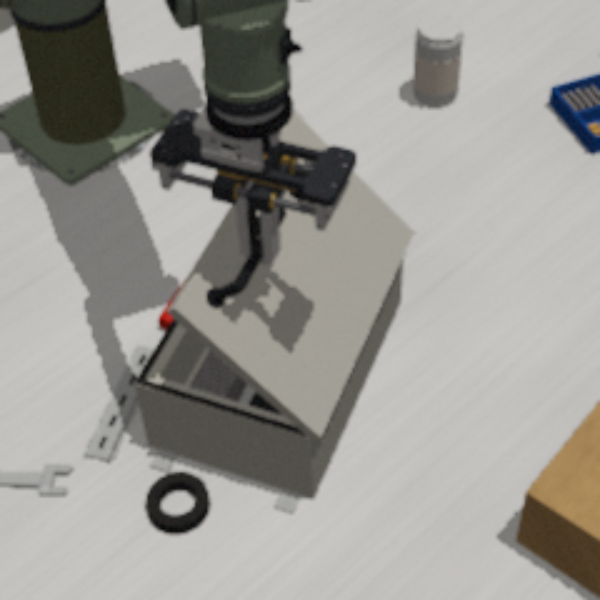

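The picture shows the door raised to about 45°, held by the handle, with the tape, rail and other things in place. The pose is steady, so I'm handing in.

```bash
python3 -c "
from plant import r;print(r.finish_job())"
```

```text
the job is handed in; nothing more can be done
None
```

The tug showed the door was caught, so I turned the latch knob anticlockwise to its stop, raised the door to about 45° and handed the job in with the gripper still holding the handle; the result hasn't been reported to me.

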